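# Change over the coil test slide

## Task

Change over the coil test slide: pull up the spring plunger, draw the carriage out from under the blue test head and let the pin drop fully into the front hole, the one nearest the robot; then lift every finished coil off the carriage onto a post of its own on the plywood carrier at the right, and put every coil waiting on the steel rack at the left onto a free spindle of the carriage, all flat and fully down. When all are in place, pull the plunger again, push the carriage back under the head and let the pin drop fully into the rear hole. Do not bump the test head, and leave the other things on the bench where they are.

Things in the scene. Friction and masses are not known exactly. Their poses are not given: they have to be found in the camera images.
- carriage (a joint): slide of the carriage (aluminium plate with four spindles, sleeve tube and plunger), m: 0 = pin at the rear hole, spindles under the test head; 0.14 = pin at the front hole, spindles out in the open; grows towards the robot. The index bar has holes at 0, 0.07 (spare, not used) and 0.14; the travel ends 15 mm past the end holes. Friction about 2 N. Pin down in a hole: locked, 1.5 mm play
- plunger (a joint): spring plunger on the sleeve tube, m: 0 = pin fully down in a hole; grows as its knob is pulled straight up, to a stop at 0.021. Above 0.014 the pin clears the bar; let go between holes it rides on the bar at 0.014. The spring pulls down with 6 N at 0, 11 N at the stop; the pin is 8 mm across with a round tip, the holes 11 mm
- knob (a point): centre of the plunger's black knob, an upright cylinder 26 mm across and 24 mm tall on the sleeve tube at the carriage's left (+y) end; 84 mm above the bench with the pin down, 27 mm above the tube's flat top. x along the slide, away from the robot (carriage grows along -x), z up. Pulled up and carried along x, the knob takes the carriage with it
- spindle1 (a point): top of the 8 mm shoulder (36 mm across) at the foot of spindle 1 of the carriage (1 to 4 from right to left, 80 mm apart in a row along y), where a coil's underside rests; 56 mm above the bench. The spindle is a bare upright rod 14 mm across that stands 44 mm above this point; axes as knob
- spindle2 (a point): top of the 8 mm shoulder (36 mm across) at the foot of spindle 2 of the carriage (1 to 4 from right to left, 80 mm apart in a row along y), where a coil's underside rests; 56 mm above the bench. The spindle is a bare upright rod 14 mm across that stands 44 mm above this point; axes as knob
- spindle3 (a point): top of the 8 mm shoulder (36 mm across) at the foot of spindle 3 of the carriage (1 to 4 from right to left, 80 mm apart in a row along y), where a coil's underside rests; 56 mm above the bench. The spindle is a bare upright rod 14 mm across that stands 44 mm above this point; axes as knob
- spindle4 (a point): top of the 8 mm shoulder (36 mm across) at the foot of spindle 4 of the carriage (1 to 4 from right to left, 80 mm apart in a row along y), where a coil's underside rests; 56 mm above the bench. The spindle is a bare upright rod 14 mm across that stands 44 mm above this point; axes as knob
- coil1_mid (a point): centre of a wound coil: white bobbin with copper winding, a ring 60 mm across and 36 mm tall with a 24 mm bore, z along its bore, same both ways up, about 160 g; a finished coil, at the start on spindle 1, if present at all (three or four of coils 1 to 4 are)
- coil2_mid (a point): centre of a wound coil: white bobbin with copper winding, a ring 60 mm across and 36 mm tall with a 24 mm bore, z along its bore, same both ways up, about 160 g; a finished coil, at the start on spindle 2, if present at all (three or four of coils 1 to 4 are)
- coil3_mid (a point): centre of a wound coil: white bobbin with copper winding, a ring 60 mm across and 36 mm tall with a 24 mm bore, z along its bore, same both ways up, about 160 g; a finished coil, at the start on spindle 3, if present at all (three or four of coils 1 to 4 are)
- coil4_mid (a point): centre of a wound coil: white bobbin with copper winding, a ring 60 mm across and 36 mm tall with a 24 mm bore, z along its bore, same both ways up, about 160 g; a finished coil, at the start on spindle 4, if present at all (three or four of coils 1 to 4 are)
- coil5_mid (a point): centre of a wound coil: white bobbin with copper winding, a ring 60 mm across and 36 mm tall with a 24 mm bore, z along its bore, same both ways up, about 160 g; a coil waiting for its test, at the start on the nearer post of the steel rack at the left, its underside 20 mm above the bench, the post 42 mm tall, the other post 76 mm away; if present at all (one or two of coils 5 and 6 are)
- coil6_mid (a point): centre of a wound coil: white bobbin with copper winding, a ring 60 mm across and 36 mm tall with a 24 mm bore, z along its bore, same both ways up, about 160 g; a coil waiting for its test, at the start on the farther post of the steel rack at the left, its underside 20 mm above the bench, the post 42 mm tall, the other post 76 mm away; if present at all (one or two of coils 5 and 6 are)
- carrier: loose plywood carrier board 180 x 180 x 12 mm, about 0.9 kg, with four grey posts; origin at the centre of its underside, z up
- post1 (a point): top of the 8 mm shoulder (36 mm across) at the foot of a carrier post, 20 mm above the carrier's underside, where a coil's underside rests; the post is 14 mm across with a tapered tip and stands 42 mm above this point; the four posts stand at the corners of a 90 mm square; z up
- post2 (a point): top of the 8 mm shoulder (36 mm across) at the foot of a carrier post, 20 mm above the carrier's underside, where a coil's underside rests; the post is 14 mm across with a tapered tip and stands 42 mm above this point; the four posts stand at the corners of a 90 mm square; z up
- post3 (a point): top of the 8 mm shoulder (36 mm across) at the foot of a carrier post, 20 mm above the carrier's underside, where a coil's underside rests; the post is 14 mm across with a tapered tip and stands 42 mm above this point; the four posts stand at the corners of a 90 mm square; z up
- post4 (a point): top of the 8 mm shoulder (36 mm across) at the foot of a carrier post, 20 mm above the carrier's underside, where a coil's underside rests; the post is 14 mm across with a tapered tip and stands 42 mm above this point; the four posts stand at the corners of a 90 mm square; z up
- head: delicate blue test head at the rear of the fixture: a beam 122 to 172 mm above the bench, with black probe discs under it down to 112 mm, 12 mm above the spindle tips when the carriage is at 0, so no coil comes off there. Origin on the bench at the fixture's centre; from there the beam spans x 37 to 152 mm and y -155 to 145 mm (x as knob)
- meter: bystander: yellow multimeter lying on the bench, 80 x 160 x 40 mm; origin at the centre of its underside
- parts_box: bystander: open wooden parts box, 90 x 200 x 50 mm, beyond the fixture; origin at the centre of its underside
- jar: bystander: amber jar 64 mm across, 90 mm tall; origin at the centre of its underside
There are look-alikes about, which are no part of the job. Leave any black or green look-alike of the part that bears coil5_mid alone.

How it is judged:
By the outcome, as a careful person would: the job done as asked, in the order asked, and still so for the second after the job is handed in, with the robot touching nothing.
Of coil1, coil2, coil3, coil4 only 3 to 4 are there at a start; the rules pass over those that are not, and their reading is None.
Of coil5, coil6 only 1 to 2 are there at a start; the rules pass over those that are not, and their reading is None.
At some moment in a run one of carrier may be knocked a few centimetres aside while the robot is not near it.
Once in a run the grip may slacken for a moment while it holds something.
It also fails if it takes over 210 s, if anything falls off the work surface, if the arm or the gripper's body presses on something with over 40 N, if the wrist force passes 120 N, or if a joint passes its speed limit or range.

## Robot

A 6-joint arm with a two-finger parallel gripper is mounted at the origin on the work surface. World frame = base frame: x ahead of the robot, y to its left, z up, the work surface at z = 0. Lengths are in m, angles in rad, forces in N, time in s.
With the tool pointing down it reaches from about 0.35 to 0.975 m from the base axis. Payload 4.9 kg.
Tool frame: the origin (TCP) lies on the mounting face of the last link; the fingertips stand 173 mm ahead of it and the grasp point (between the pads) lies ctrl.pinch_z ahead of it (ctrl.pinch_z is the distance from the TCP to the grasp point, in m); z points along the fingers, y is the line along which they close (so a half turn about z gives the same grasp; the last joint's range is limited). The gripper opens to 85 mm and grips with 20 to 120 N. Pads are 22 mm wide; open, the fingers measure 114 mm over their backs; the gripper's body (76 mm by 85 mm) begins 54 mm behind the grasp point. The pads swing forward as they close: fully open they stand 13 mm farther back than shut.
Start: joints at [1.055, 0.053, 1.613, -0, 1.476, -0.119], TCP at [0.242, 0.576, 0.405] pointing down, gripper open.
Joint ranges: [-3.01, 3.01], [-1.01, 2.22], [0.06, 2.58], [-1.02, 4.17], [0.09, 2.62], [-3.14, 3.14]. Speed limits (rad/s): [2.57, 2.57, 3.14, 3.14, 3.14, 3.14].

## Interface

Orientations are given as a rotation vector (axis times angle).
In Python, from station import telemetry, eyes, ctrl gives the robot as it stands.
- The arm moves only by the tool apply_moves, never from a script. Its argument "plan" is a list of rows, each a list of 5 numbers: the finger opening in m, from 0 to 0.0854, then the shift along the tool's x, y, z in m, then the turn about the tool's z in rad. In form: [[jaw, x, y, z, roll], ...]. A call has 1 to 12 rows; each row is the pose to reach, as a shift and turn from the pose commanded when the call began, along the tool's axes at that moment; what a row does not reach only later rows make up. A row lasts 1/12 s, in which the tool goes at most 41.7 mm and 7.16 degrees, less where a joint would pass 70% of its speed; a pose out of reach is approached as far as the arm can. A call with a gripper value outside its range is refused whole. The fingers move at their own pace and stop on an object; "newtons" is the grip in N (left out, the last holds). Time passes only in rows, so rows that repeat a pose let the fingers close. It gives the time, the measured TCP pose, the force, the opening and the grip force at its end, in the units of the state.
- telemetry.get_obs(): the state, without advancing time (a new reading comes with each control period).
- eyes.get_image(name): name is "scene" or "top"; returns a dict with "img" (420x560x3 uint8, blue, green, red), "range_z" (420x560 float32, m along the optical axis (not along the pixel's ray), 0 where there is no reading), "K" (3x3 intrinsics, pixels), "pose" (4x4, takes a point from camera to world coordinates). Camera axes: x right, y down, z forward; pixel columns grow to the right and rows downward; lengths in m; the calibration is good to about 2 mm. A picture is of the moment at which its call begins.
- ctrl.finish_job(): hands the job in; it is judged then, once.
Trained networks look in a picture, given as the dict that the camera call returned (one of the last four; its "shot" number tells which), for a name from the list of things; names that differ only in an ending like _2 or _b are one class to them, and where a whole thing is asked for, a point or a joint stands for the part that bears it (a point fixed in the world has none). Each returns a list of dicts, best first, with "confidence" (0 to 1); they miss things now and then, are a little off and sometimes report something else, mostly with a low value. They report only what shows in the picture. A call takes as long as a camera call. They do not tell look-alikes from the thing itself.
- eyes.search_frame(thing, picture): "box" ([left, top, right, bottom] in pixels, round what is visible of it).
- eyes.outline_of(thing, picture): "region" (420x560 bool, what is visible of it) and "box" ([left, top, right, bottom] in pixels, round what is visible of it).
- eyes.tip_of(thing, picture): "point" ([column, row] in pixels: a listed point, or the origin of a listed thing).
The state is a dict: "t": time; "q": joint angles; "dq": joint speeds; "effort": joint torques, N m; "tool_pos": TCP position; "tool_rot": TCP orientation; "contact_force": force on the tool from outside, world axes, zero at the start; "wrist_torque": the same for the moment, N m; "opening": finger opening in m; "grip_force": force on a finger pad.
Only numpy, scipy, OpenCV 4.12 (cv2) and the standard library are available. Lean on these libraries where they do the work, as an engineer would, in place of code of your own. Each camera call takes 0.05 s, during which the arm holds its last target. There are 200 camera calls.

## Working session

There is one attempt and no reset: what is moved stays moved. The work goes in short steps, Python scripts to look and compute and a tool call to move; the robot and the scene stay as the last step left them, time stands still between calls to the robot, and variables do not carry over. Pictures are saved under pics/ and viewed, at most 14 in all, crops included, and the job is handed in when it is done.

Besides the shell and the picture viewer there is one more tool, called after ">>>" as name(argument=value, ...) on one line, values as JSON. apply_moves: Moves the arm, as the interface text tells. Its arguments: {"type":"object","properties":{"plan":{"type":"array","items":{"type":"array","items":{"type":"number"}}},"newtons":{"type":"number"}},"required":["plan"]}

```bash
ls; mkdir -p pics
cat > h.py <<'E'
from station import telemetry, eyes, ctrl
import numpy as np, cv2
from scipy.spatial.transform import Rotation as R
def shot(n,name=None):
    p=eyes.get_image(n)
    if name: cv2.imwrite('pics/'+name,p['img'])
    return p
def cloud(p):
    z=p['range_z'];K=p['K'];v,u=np.indices(z.shape)
    c=np.stack([(u-K[0,2])*z/K[0,0],(v-K[1,2])*z/K[1,1],z],-1)
    w=c@p['pose'][:3,:3].T+p['pose'][:3,3]; w[z==0]=np.nan
    return w
def ray(p,px,zw):
    K=p['K'];d=p['pose'][:3,:3]@np.array([(px[0]-K[0,2])/K[0,0],(px[1]-K[1,2])/K[1,1],1]);o=p['pose'][:3,3]
    return o+d*(zw-o[2])/d[2]
E
python3 - <<'E'
from h import *
np.set_printoptions(precision=4,suppress=True)
o=telemetry.get_obs();print({k:o[k] for k in('t','tool_pos','tool_rot','opening')},ctrl.pinch_z)
print(R.from_rotvec(o['tool_rot']).as_matrix())
a=shot('scene','scene0.png');b=shot('top','top0.png')
zs=dict(knob=.084,spindle1=.056,spindle2=.056,spindle3=.056,spindle4=.056,coil1_mid=.074,coil2_mid=.074,coil3_mid=.074,coil4_mid=.074,coil5_mid=.038,coil6_mid=.038,post1=.02,post2=.02,post3=.02,post4=.02,carrier=0,head=0,meter=0,jar=0,parts_box=0)
for p,n in((a,'scene'),(b,'top')):
  print(n,p['pose'][:3,3],p['pose'][:3,2])
  for k,z in zs.items():
    for d in eyes.tip_of(k,p)[:4 if 'post' in k or 'coil' in k else 2]: 
      if d['confidence']>.3: print(k,np.array(d['point']),round(d['confidence'],2),ray(p,d['point'],z)[:2])
E
```

```text
pics
{'t': 0.0, 'tool_pos': array([0.2414, 0.5762, 0.4035]), 'tool_rot': array([-0.6191, -3.0794,  0.003 ]), 'opening': 0.08520434744109669} 0.1547
[[-0.9223  0.3865 -0.001 ]
 [ 0.3865  0.9223 -0.0017]
 [ 0.0002 -0.002  -1.    ]]
scene [0.6758 1.1272 1.2643] [-0.0612 -0.6731 -0.737 ]
knob [278.  259.8] 0.48 [0.586  0.2412]
spindle1 [267.6 243.2] 0.95 [0.6115 0.1529]
spindle1 [213.8 219.4] 0.68 [0.7818 0.0412]
spindle2 [267.6 243.2] 0.95 [0.6115 0.1529]
spindle2 [213.8 219.4] 0.68 [0.7818 0.0412]
spindle3 [267.6 243.2] 0.95 [0.6115 0.1529]
spindle3 [213.8 219.4] 0.68 [0.7818 0.0412]
spindle4 [267.6 243.2] 0.95 [0.6115 0.1529]
spindle4 [213.8 219.4] 0.68 [0.7818 0.0412]
coil1_mid [298.7 313.6] 0.38 [0.5426 0.4227]
coil4_mid [268.3 242.9] 0.77 [0.6102 0.1663]
coil5_mid [319.7 309.9] 0.96 [0.477  0.3934]
coil5_mid [334.3 352.5] 0.92 [0.4556 0.5268]
coil5_mid [359.6 298.4] 0.9 [0.3549 0.3629]
coil5_mid [244.4 313.7] 0.5 [0.6931 0.3913]
coil6_mid [296.2 315.7] 0.68 [0.5464 0.4077]
post1 [269.3 137.1] 0.97 [ 0.5679 -0.4197]
post1 [294.2 136.7] 0.83 [ 0.468  -0.4164]
post1 [268.3 150.6] 0.75
[... 1898 characters left out ...]
73 -0.3992]
post2 [403.8 239.6] 0.96 [ 0.4963 -0.3152]
post2 [406.5 215.1] 0.71 [ 0.5665 -0.3266]
post2 [439.6 218.4] 0.62 [ 0.5572 -0.4201]
post3 [434.1 246.4] 0.97 [ 0.4773 -0.3992]
post3 [403.8 239.6] 0.96 [ 0.4963 -0.3152]
post3 [406.5 215.1] 0.71 [ 0.5665 -0.3266]
post3 [439.6 218.4] 0.62 [ 0.5572 -0.4201]
post4 [434.1 246.4] 0.97 [ 0.4773 -0.3992]
post4 [403.8 239.6] 0.96 [ 0.4963 -0.3152]
post4 [406.5 215.1] 0.71 [ 0.5665 -0.3266]
post4 [439.6 218.4] 0.62 [ 0.5572 -0.4201]
carrier [419.1 230.1] 0.83 [ 0.5266 -0.3665]
meter [393.5 160.2] 0.92 [ 0.7364 -0.3031]
meter [404.2 241.4] 0.37 [ 0.4937 -0.322 ]
jar [165.3 175. ] 0.7 [0.6889 0.3728]
parts_box [293.  145.5] 0.64 [ 0.7816 -0.0045]
```

View pics/top0.png

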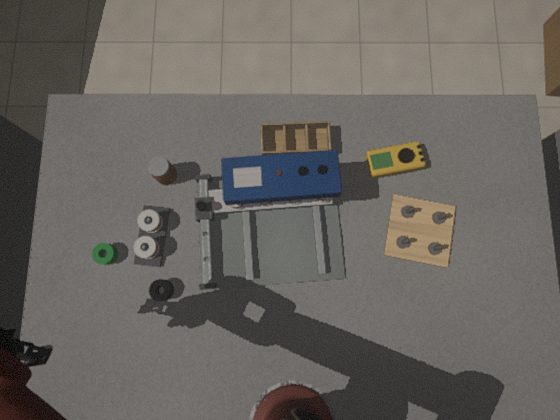

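Run:
```python
import cv2
a=cv2.imread('pics/scene0.png')[110:390,180:400]
cv2.imwrite('pics/scene0c.png',cv2.resize(a,None,fx=2.1,fy=2.1,interpolation=cv2.INTER_CUBIC))
```

```text
(no output)
```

View pics/scene0c.png

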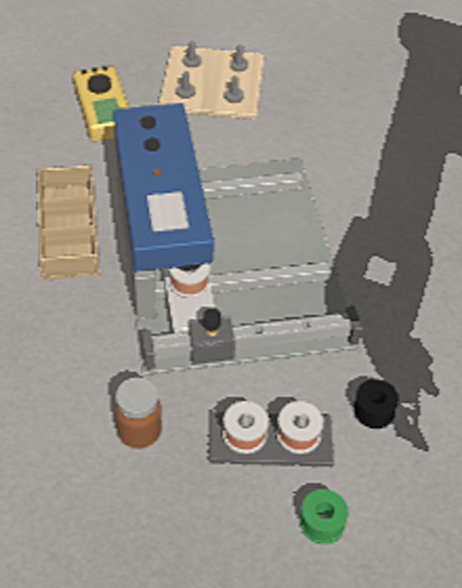

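The scene crop shows the steel rack with two white coils (top px 147,247 and 150,220), the sleeve and knob at top px (202,205), and the carriage under the blue head. Candidates for the rack coils: the white/copper ones on the grey rack (fits), black at (161,290) and green at (104,253) (look-alikes, no). Next I measure with depth.

```bash
cat >> h.py <<'E'
def rect(w,lo,hi,x0,x1,y0,y1):
    m=(w[...,2]>lo)&(w[...,2]<hi)&(w[...,0]>x0)&(w[...,0]<x1)&(w[...,1]>y0)&(w[...,1]<y1)
    P=w[m]
    if len(P)<5: return len(P),None
    r=cv2.minAreaRect((P[:,:2]*1000).astype(np.float32))
    return len(P),np.round(r[0],1),np.round(r[1],1),round(r[2],1),'med',np.round(np.median(P,0)*1000,1)
E
python3 - <<'E'
from h import *
for n in('top','scene'):
  p=shot(n);w=cloud(p);print(n)
  print('head',rect(w,.16,.185,.5,.9,-.25,.3))
  print('knob',rect(w,.088,.105,.54,.64,.21,.28))
  print('sleeve',rect(w,.05,.064,.54,.64,.2,.29))
  print('bar',rect(w,.02,.05,.35,.75,.2,.29))
  print('c5',rect(w,.048,.06,.43,.51,.36,.44))
  print('c6',rect(w,.048,.06,.515,.60,.36,.45))
  print('board',rect(w,.007,.017,.4,.7,-.5,-.22))
  for q in((.48,-.4),(.495,-.315),(.567,-.327),(.56,-.42)):
    print('post',rect(w,.035,.07,q[0]-.035,q[0]+.035,q[1]-.035,q[1]+.035))
  # spindles/coils: anything 0.06-.11 below head front
  print('coil row',rect(w,.085,.11,.5,.7,-.15,.22))
  i=p['img'];
  if n=='top':c=i[190:310,85:240]
  cv2.imwrite('pics/rack.png',cv2.resize(c,None,fx=4,fy=4))
E
```

```text
top
head (5219, array([639.6,  32.3]), array([117.2, 300.3]), 4.4, 'med', array([636.9,  33.2, 171.2]))
knob (76, array([577.2, 246.9]), array([24.1, 23.6]), 4.3, 'med', array([577.5, 247.5,  94.6]))
sleeve (309, array([587.6, 235.2]), array([79.9, 73.5]), 5.9, 'med', array([572.7, 240.8,  55.6]))
bar (1211, array([518. , 231.8]), array([319.5,  70.7]), 3.2, 'med', array([516. , 236.2,  43.6]))
c5 (347, array([470.1, 403. ]), array([58.4, 57.8]), 6.6, 'med', array([469.3, 403.3,  54.8]))
c6 (330, array([543.8, 398.8]), array([58.1, 57.3]), 88.2, 'med', array([543.5, 397.3,  55.2]))
board (3391, array([ 570.7, -333.6]), array([258. , 259.9]), 79.4, 'med', array([ 522.8, -363.5,   11.2]))
post (31, array([ 471.7, -398.8]), array([12.5, 11.6]), 43.3, 'med', array([ 471.1, -397.2,   54.4]))
post (29, array([ 489.6, -311.4]), array([12.6, 12.7]), 85.5, 'med', array([ 488.2, -309.3,   54.4]))
post (31, array([ 576.7, -328.5]), array([12.4, 12.1]), 83.8, 'med', array([ 575.6, -326.8,   55.7]))
post (34, array([ 560. , -416.1]), array([13.3, 11. ]), 11.4, 'med', array([ 559.2, -414.7,   53. 
[... 617 characters left out ...]
y([546.8, 399.6]), array([59.9, 56.9]), 83.4, 'med', array([547. , 399.1,  54.8]))
board (1017, array([ 549.2, -355.6]), array([259.5, 301.5]), 86.2, 'med', array([ 524.3, -356.9,   11.5]))
post (20, array([ 474.8, -396.7]), array([13.9, 11.4]), 58.3, 'med', array([ 476.1, -394.6,   52.7]))
post (19, array([ 491.7, -307.8]), array([17. ,  8.6]), 89.7, 'med', array([ 492.7, -308.9,   49. ]))
post (21, array([ 580.7, -324.5]), array([16.3,  7.7]), 25.6, 'med', array([ 579.6, -324.9,   51.1]))
post (23, array([ 563.6, -413.3]), array([11.7, 12. ]), 86.3, 'med', array([ 562.1, -413.8,   50.5]))
coil row (224, array([637.3, 102.5]), array([113.4, 175.4]), 4.7, 'med', array([628.3, 173.7,  92.3]))
```

View pics/rack.png

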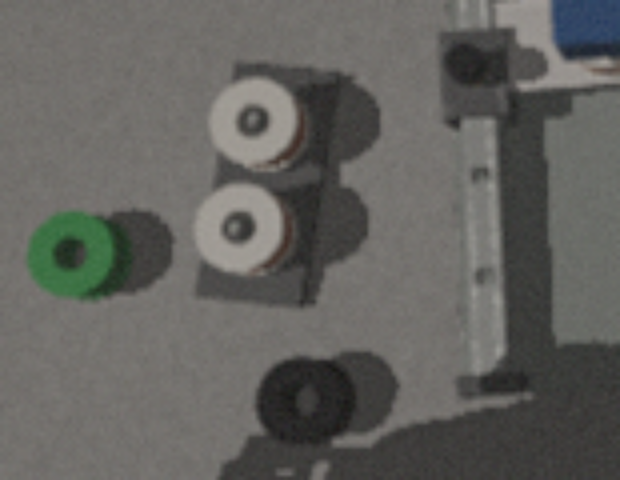

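The crop confirms the rack: two white/copper coils at top px (147,247) and (150,220). The slide axis is yawed about +4.4°, and the knob is near (0.579, 0.248). I'll go above the knob first.

```bash
cat >> h.py <<'E'
YS=np.radians(4.4)
def go(x,y,zp,yaw=None):
    """shift/roll in tool axes to bring the pinch point to x,y,zp (world), tool y at yaw"""
    o=telemetry.get_obs();M=R.from_rotvec(o['tool_rot']).as_matrix()
    d=M.T@(np.array([x,y,zp+ctrl.pinch_z])-o['tool_pos'])
    r=0
    if yaw is not None:
        c=np.arctan2(M[1,1],M[0,1]); r=-((yaw-c+np.pi/2)%np.pi-np.pi/2)
    print('t %.2f'%o['t'],'shift',np.round(d,4),'roll %.3f'%r,'rows',np.ceil(max(np.linalg.norm(d)/.0417,abs(r)/.125)))
E
python3 -c "
from h import *
go(.579,.248,.16,YS)"
```

```text
t 2.20 shift [-0.4382 -0.1725  0.09  ] roll 1.097 rows 12.0
```

>>> apply_moves(plan=[[0.06, -0.036, -0.014, 0, 0.09], [0.06, -0.072, -0.028, 0.005, 0.18], [0.06, -0.108, -0.042, 0.01, 0.27], [0.06, -0.144, -0.056, 0.015, 0.36], [0.06, -0.18, -0.07, 0.02, 0.45], [0.06, -0.216, -0.085, 0.03, 0.55], [0.06, -0.252, -0.1, 0.04, 0.65], [0.06, -0.29, -0.114, 0.05, 0.76], [0.06, -0.327, -0.129, 0.06, 0.87], [0.06, -0.364, -0.143, 0.07, 0.98], [0.06, -0.401, -0.158, 0.08, 1.09], [0.06, -0.438, -0.172, 0.09, 1.097]])

```text
t: 3.2
tool_pos: [0.5802, 0.2468, 0.3144]
tool_rot: [2.139, 2.301, 0.001]
contact_force: [1.5, 0.7, 0.4]
opening: 0.0602
grip_force: 0.0
```

```bash
python3 -c "
from h import *
go(.579,.248,.084,YS)
p=shot('top');w=cloud(p)
print(rect(w,.088,.1,.55,.61,.22,.28))
p=shot('scene');w=cloud(p)
i=p['img'];cv2.imwrite('pics/k.png',cv2.resize(i[190:310,220:340],None,fx=4,fy=4))"
```

```text
t 3.20 shift [ 0.0013 -0.0011  0.0757] roll -0.004 rows 2.0
(0, None)
```

View pics/k.png

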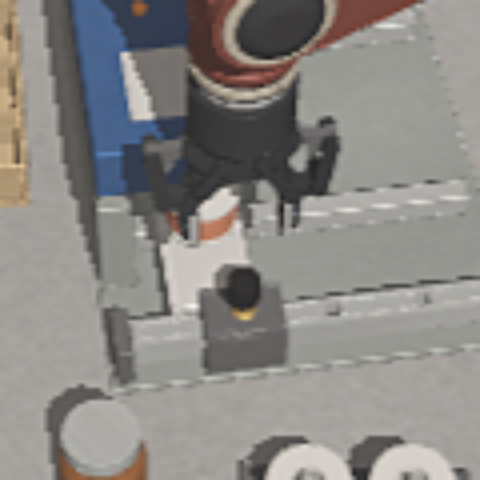

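The gripper hangs right over the knob (crop px 241,288). I'll descend and grip.

>>> apply_moves(plan=[[0.06, 0.0, -0.001, 0.03, -0.004], [0.06, 0.001, -0.001, 0.055, -0.004], [0.06, 0.001, -0.001, 0.075, -0.004], [0.06, 0.001, -0.001, 0.075, -0.004], [0.03, 0.001, -0.001, 0.075, -0.004], [0.02, 0.001, -0.001, 0.075, -0.004], [0.015, 0.001, -0.001, 0.075, -0.004], [0.015, 0.001, -0.001, 0.075, -0.004], [0.015, 0.001, -0.001, 0.075, -0.004]], newtons=60)

```text
t: 4.05
tool_pos: [0.5788, 0.2499, 0.2424]
tool_rot: [2.128, 2.308, 0.006]
contact_force: [-1.4, 0.3, 6.1]
opening: 0.0242
grip_force: 59.6
```

>>> apply_moves(plan=[[0.015, 0, 0, -0.006, 0], [0.015, 0, 0, -0.012, 0], [0.015, 0, 0, -0.016, 0], [0.015, 0, 0, -0.018, 0], [0.015, 0, 0, -0.018, 0], [0.015, 0, 0, -0.018, 0]], newtons=80)

```text
t: 4.55
tool_pos: [0.5772, 0.2497, 0.2564]
tool_rot: [-2.128, -2.308, 0.002]
contact_force: [0.0, 5.5, -10.2]
opening: 0.0236
grip_force: 79.0
```

>>> apply_moves(plan=[[0.015, 0, 0, -0.001, 0], [0.015, 0, 0, -0.001, 0], [0.015, 0, -0.005, -0.001, 0], [0.015, 0, -0.012, -0.001, 0], [0.015, 0, -0.02, -0.001, 0], [0.015, 0, -0.03, -0.001, 0], [0.015, 0, -0.03, -0.001, 0]])

```text
t: 5.13
tool_pos: [0.5458, 0.2473, 0.2567]
tool_rot: [-2.126, -2.307, 0.006]
contact_force: [-2.0, 5.1, -11.2]
opening: 0.0238
grip_force: 79.6
```

>>> apply_moves(plan=[[0.015, 0, -0.015, 0, 0], [0.015, 0, -0.03, 0, 0], [0.015, 0, -0.045, 0, 0], [0.015, 0, -0.06, 0, 0], [0.015, 0, -0.075, 0, 0], [0.015, 0, -0.088, 0, 0], [0.015, 0, -0.098, 0, 0], [0.015, 0, -0.104, 0, 0], [0.015, 0, -0.107, 0, 0], [0.015, 0, -0.107, 0, 0], [0.015, 0, -0.107, 0, 0]])

```text
t: 6.05
tool_pos: [0.44, 0.2386, 0.2574]
tool_rot: [-2.127, -2.307, 0.002]
contact_force: [-2.3, 7.1, -10.1]
opening: 0.0236
grip_force: 80.1
```

```bash
python3 -c "
from h import *
p=shot('top','top1.png');w=cloud(p)
print(rect(w,.05,.062,.38,.64,.2,.29)); print(rect(w,.085,.1,.38,.58,-.13,.21))
cv2.imwrite('pics/t1.png',cv2.resize(p['img'][150:300,180:360],None,fx=4,fy=4))"
```

```text
(42, array([523.1, 220.4]), array([188.8,  26.9]), 11.1, 'med', array([456.2, 215.4,  54.3]))
(1437, array([477.3,  24.7]), array([ 60.7, 298.4]), 5.2, 'med', array([476.6,  38.2,  91.1]))
```

View pics/t1.png

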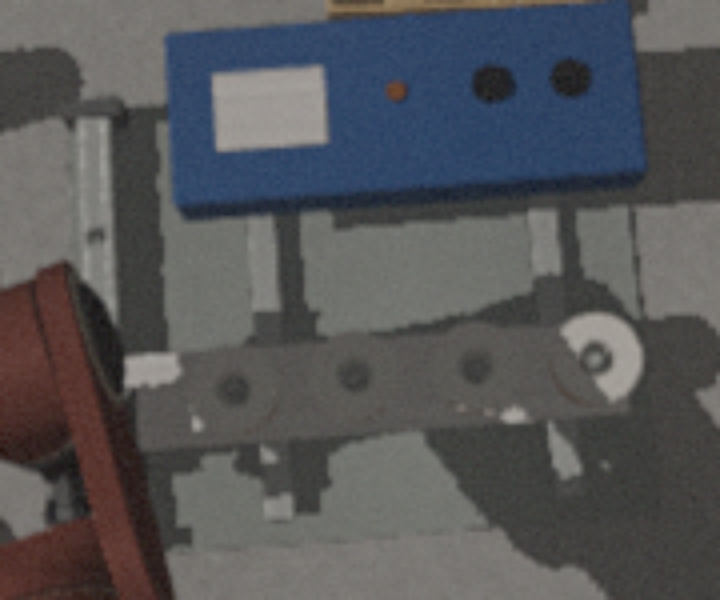

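The picture shows the carriage out with all four coils on it (crop px 235,388 / 355,375 / 477,368 / 596,357). Now I lower the pin.

>>> apply_moves(plan=[[0.015, 0, -0.0015, 0.0, 0], [0.015, 0, -0.0015, 0.0, 0], [0.015, 0, -0.0015, 0.006, 0], [0.015, 0, -0.0015, 0.01, 0], [0.015, 0, -0.0015, 0.014, 0], [0.015, 0, -0.0015, 0.017, 0], [0.015, 0, -0.0015, 0.017, 0], [0.015, 0, -0.0015, 0.017, 0]])

```text
t: 6.77
tool_pos: [0.4402, 0.2386, 0.2426]
tool_rot: [-2.13, -2.309, -0.003]
contact_force: [-0.2, 5.7, -4.5]
opening: 0.0236
grip_force: 80.7
```

>>> apply_moves(plan=[[0.06, 0, 0, 0.001, 0], [0.06, 0, 0, 0.001, 0], [0.06, 0, 0, 0.001, 0], [0.06, 0, 0, 0.001, 0], [0.06, 0, 0, -0.03, 0], [0.06, 0, 0, -0.07, 0], [0.06, 0, 0, -0.1, 0], [0.085, -0.04, 0, -0.13, 0], [0.085, -0.08, 0, -0.14, 0], [0.085, -0.11, 0, -0.14, 0], [0.085, -0.11, 0, -0.14, 0]])

```text
t: 7.68
tool_pos: [0.4496, 0.1243, 0.3844]
tool_rot: [2.133, 2.299, 0.002]
contact_force: [0.2, 0.7, 0.6]
opening: 0.085
grip_force: 0.0
```

```bash
python3 -c "
from h import *
go(.44,.14,.25,YS)
for n in ('top','scene'):
  p=shot(n,n+'2.png');w=cloud(p)
  print('knob',rect(w,.087,.12,.40,.48,.21,.275)); print('row',rect(w,.085,.1,.42,.53,-.13,.21))
  for k in ('coil1_mid','spindle1'):
    for d in eyes.tip_of(k,p)[:6]:
      print(k,np.array(d['point']),round(d['confidence'],2),ray(p,d['point'],.074)[:2])
"
```

```text
t 7.68 shift [ 0.0163 -0.0083 -0.0204] roll -0.002 rows 1.0
knob (3, None)
row (980, array([482.2, -20.9]), array([ 58.7, 206.5]), 4.0, 'med', array([481.6, -22.5,  91.3]))
coil1_mid [329.7 241.6] 0.69 [ 0.48301596 -0.10034781]
spindle1 [325.2 242. ] 0.95 [ 0.48189858 -0.08825673]
spindle1 [240.9 245.9] 0.84 [0.4706827  0.13772488]
spindle1 [262.5 246.6] 0.82 [0.46898276 0.07983003]
spindle1 [294.6 246.4] 0.72 [ 0.46979095 -0.00612937]
knob (58, array([442.6, 239.5]), array([26.7, 21.6]), 81.2, 'med', array([442.5, 241. ,  94.5]))
row (614, array([481.4,  26.5]), array([ 61.2, 302.6]), 5.3, 'med', array([481.8,  72.5,  91.4]))
coil1_mid [303.1 185.5] 0.68 [ 0.47309702 -0.08107755]
coil1_mid [265.2 149.8] 0.6 [ 0.59277808 -0.2789067 ]
spindle1 [298.4 183.9] 0.98 [ 0.48854716 -0.09000101]
spindle1 [300.  201.8] 0.91 [ 0.49235948 -0.0038147 ]
spindle1 [310.6 237. ] 0.66 [0.47567656 0.15110923]
spindle1 [309.3 217.9] 0.65 [0.46994601 0.07045558]
```

The knob top is at 94.5 mm, the same as at the start, so the pin is fully down. Next I measure the coil and post centres.

```bash
cat >> h.py <<'E'
def circ(w,lo,hi,c,r=.04):
    """centre of a flat ring top near c, by bounding rect at several rotations (robust)"""
    m=(w[...,2]>lo)&(w[...,2]<hi)&(np.hypot(w[...,0]-c[0],w[...,1]-c[1])<r)
    P=w[m][:,:2]
    if len(P)<12: return None
    cc,rr=cv2.minEnclosingCircle((P*1000).astype(np.float32))
    return np.round([cc[0],cc[1],rr,len(P)],1)
POSTS=[(.473,-.398),(.491,-.31),(.579,-.3265),(.562,-.415)]
def posts(w,P=POSTS): return [circ(w,.035,.07,q,.03) for q in P]
E
python3 -c "
from h import *
print(ctrl.pinch_z)
C=np.array([.480,.0255]);e=np.array([-np.sin(YS),np.cos(YS)])
for n in ('top','scene'):
  w=cloud(shot(n))
  print(n,[circ(w,.085,.097,C+e*k,.038) for k in(-.12,-.04,.04,.12)])
  print([circ(w,.097,.106,C+e*k,.02) for k in(-.12,-.04,.04,.12)])
  print('posts',posts(w))
print(C+e*-.12,C+e*-.04,C+e*.04,C+e*.12)
go(.486,-.094,.17,YS)
"
```

```text
0.1547
top [array([487.7, -95.4,  29.8, 354. ]), array([481.9, -15.4,  30. , 348. ]), array([475.5,  64.7,  29.5, 308. ]), None]
[None, None, None, None]
posts [array([ 471.4, -398.5,    6.7,   33. ]), array([ 489.2, -310.8,    6.8,   28. ]), array([ 576.9, -329.3,    7.3,   32. ]), array([ 559.5, -417. ,    7.2,   36. ])]
scene [array([495.3, -97. ,  31.8,  87. ]), array([483.7, -11.8,  30.9,  99. ]), array([478.1,  66. ,  31.3, 192. ]), array([470.5, 145.7,  31.7, 213. ])]
[None, None, None, None]
posts [array([ 473.6, -397.7,    7.7,   19. ]), array([ 491.9, -310.5,    9.5,   21. ]), array([ 583.9, -327.1,   11.9,   23. ]), array([ 560.1, -413.6,   10.8,   24. ])]
[ 0.48920628 -0.09414633] [ 0.48306876 -0.01438211] [0.47693124 0.06538211] [0.47079372 0.14514633]
t 8.08 shift [-0.2258  0.0188  0.0565] roll 0.006 rows 6.0
```

>>> apply_moves(plan=[[0.085, -0.04, 0.003, 0.0, 0], [0.085, -0.08, 0.006, 0.0, 0], [0.085, -0.12, 0.009, 0.01, 0], [0.085, -0.16, 0.012, 0.025, 0], [0.085, -0.2, 0.016, 0.04, 0], [0.085, -0.226, 0.0215, 0.057, 0.006], [0.085, -0.226, 0.0215, 0.09, 0.006], [0.085, -0.226, 0.0215, 0.12, 0.006], [0.085, -0.226, 0.0215, 0.145, 0.006], [0.085, -0.226, 0.0215, 0.154, 0.006], [0.085, -0.226, 0.0215, 0.154, 0.006]])

```text
t: 9.0
tool_pos: [0.4874, -0.0939, 0.2245]
tool_rot: [-2.131, -2.3, 0.004]
contact_force: [0.7, 0.2, 0.6]
opening: 0.0849
grip_force: 0.0
```

```bash
python3 -c "
from h import *
go(.489,-.094,.074,YS)
"
```

```text
t 9.00 shift [-0.0002  0.0016 -0.0042] roll -0.001 rows 1.0
```

>>> apply_moves(plan=[[0.085, 0, 0.0015, -0.003, 0], [0.07, 0, 0.0015, -0.003, 0], [0.05, 0, 0.0015, -0.003, 0], [0.045, 0, 0.0015, -0.003, 0], [0.045, 0, 0.0015, -0.003, 0], [0.045, 0, 0.0015, -0.003, 0], [0.045, 0, 0.0015, -0.012, 0], [0.045, 0, 0.0015, -0.03, 0], [0.045, 0, 0.0015, -0.055, 0], [0.045, 0, 0.0015, -0.085, 0], [0.045, 0, 0.0015, -0.115, 0], [0.045, 0, 0.0015, -0.115, 0]], newtons=50)

```text
t: 10.0
tool_pos: [0.4917, -0.0953, 0.3513]
tool_rot: [2.128, 2.294, 0.009]
contact_force: [1.3, -0.4, -0.0]
opening: 0.0582
grip_force: 54.3
```

```bash
cat >> h.py <<'E'
POFF=np.array([.0015,.0012])
def near(q,zp,yaw,P=POSTS):
    """measure posts with the top camera and print the move to post index q"""
    w=cloud(shot('top'));print(posts(w,P)); c=circ(w,.035,.07,P[q],.03)
    if c is not None: go(c[0]/1000+POFF[0],c[1]/1000+POFF[1],zp,yaw)
E
python3 -c "
from h import *
near(0,.13,YS)
w=cloud(shot('scene'));o=telemetry.get_obs();tp=o['tool_pos'];print(o['opening'],o['grip_force'],tp, o['contact_force'])
for n in('scene','top'): 
  w=cloud(shot(n));zc=tp[2]-ctrl.pinch_z;print(zc,circ(w,zc+.01,zc+.024,tp[:2],.04))
"
```

```text
[array([ 471.6, -398.8,    6.5,   33. ]), array([ 489.2, -311.1,    7.1,   30. ]), array([ 576.7, -328.7,    6.9,   32. ]), array([ 560.1, -416.9,    7.2,   34. ])]
t 10.05 shift [-0.3    -0.0413  0.0643] roll -0.002 rows 8.0
0.058301939232010866 54.307720586657524 [ 0.49036617 -0.09484613  0.34520431] [ 0.99362423  0.14017339 -1.99004324]
0.19050430768620136 [491.1 -89.4  38.5 140. ]
0.19050430768620136 [480.1 -73.5  17.7  29. ]
```

>>> apply_moves(plan=[[0.045, -0.035, -0.005, 0.0, 0], [0.045, -0.075, -0.01, 0.0, 0], [0.045, -0.115, -0.016, 0.01, 0], [0.045, -0.155, -0.021, 0.02, 0], [0.045, -0.195, -0.027, 0.03, 0], [0.045, -0.235, -0.032, 0.04, 0], [0.045, -0.27, -0.037, 0.05, 0], [0.045, -0.29, -0.04, 0.06, 0], [0.045, -0.3, -0.041, 0.064, 0], [0.045, -0.3, -0.041, 0.064, 0], [0.045, -0.3, -0.041, 0.064, 0]])

```text
t: 11.12
tool_pos: [0.4713, -0.3963, 0.2771]
tool_rot: [-2.135, -2.3, -0.001]
contact_force: [1.1, 0.2, -1.9]
opening: 0.0581
grip_force: 54.2
```

```bash
python3 -c "
from h import *
go(.4731,-.3975,.039,YS)
o=telemetry.get_obs();tp=o['tool_pos'];print(tp,o['opening'],o['grip_force'])
p=shot('scene');w=cloud(p);zc=tp[2]-ctrl.pinch_z;print(zc,circ(w,zc+.008,zc+.026,tp[:2],.045))
for d in eyes.tip_of('coil1_mid',p): print(d['point'],d['confidence'],ray(p,d['point'],zc))
cv2.imwrite('pics/p1.png',cv2.resize(p['img'][90:190,220:340],None,fx=5,fy=5))
"
```

```text
t 11.12 shift [-0.0016  0.0018  0.0834] roll -0.002 rows 2.0
[ 0.47131021 -0.39634166  0.27706758] 0.058142523262982054 54.20768961310387
0.12236757606380805 [ 472.  -393.9   43.2  139. ]
[297.0, 121.9] 0.74 [ 0.46546091 -0.37745182  0.12236758]
[280.4, 153.7] 0.4 [ 0.54361606 -0.19734912  0.12236758]
```

View pics/p1.png

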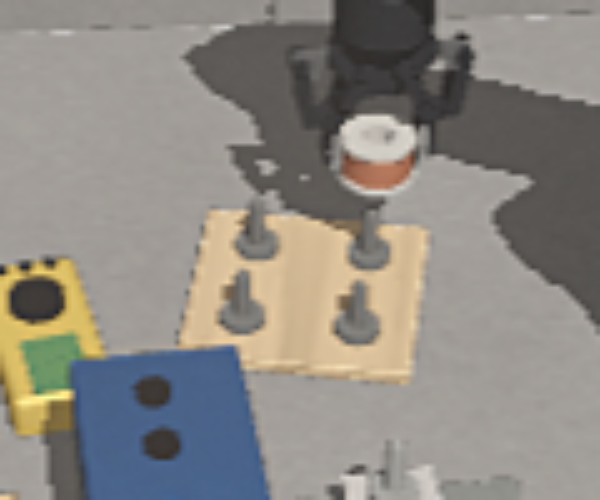

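The coil is held flat over the near-right post (crop px 378,150). I'll lower it.

>>> apply_moves(plan=[[0.045, -0.0016, 0.0015, 0.0, 0], [0.045, -0.0016, 0.0015, 0.03, 0], [0.045, -0.0016, 0.0015, 0.05, 0], [0.045, -0.0016, 0.0015, 0.065, 0], [0.045, -0.0016, 0.0015, 0.075, 0], [0.045, -0.0016, 0.0015, 0.08, 0], [0.045, -0.0016, 0.0015, 0.083, 0], [0.045, -0.0016, 0.0015, 0.083, 0], [0.045, -0.0016, 0.0015, 0.083, 0]])

```text
t: 11.97
tool_pos: [0.474, -0.3985, 0.1977]
tool_rot: [2.134, 2.302, 0.0]
contact_force: [-0.4, 2.4, 2.9]
opening: 0.0592
grip_force: 35.3
```

>>> apply_moves(plan=[[0.045, 0, 0, 0.002, 0], [0.045, 0, 0, 0.003, 0], [0.045, 0, 0, 0.003, 0]])

```text
t: 12.22
tool_pos: [0.4743, -0.3989, 0.1977]
tool_rot: [2.136, 2.303, 0.001]
contact_force: [-7.8, 9.6, 19.7]
opening: 0.0586
grip_force: 49.0
```

```bash
python3 -c "
from h import *
o=telemetry.get_obs();tp=o['tool_pos'];print(tp,o['opening'],o['grip_force'],o['contact_force'])
p=shot('scene');w=cloud(p)
m=(np.hypot(w[...,0]-.473,w[...,1]+.397)<.035)&(w[...,2]>.025)&(w[...,2]<.1);print(np.histogram(w[m][:,2],np.arange(.025,.1,.004)))
cv2.imwrite('pics/p2.png',cv2.resize(p['img'][90:190,220:340],None,fx=5,fy=5))
"
```

```text
[ 0.4743217  -0.39887202  0.19767105] 0.05861982689661009 49.02387695387006 [-7.81036864  9.61623087 19.65930759]
(array([15, 14, 13, 13, 15, 17, 34, 54, 33,  5,  3,  4,  0,  4,  3,  2,  2,
        6]), array([0.025, 0.029, 0.033, 0.037, 0.041, 0.045, 0.049, 0.053, 0.057,
       0.061, 0.065, 0.069, 0.073, 0.077, 0.081, 0.085, 0.089, 0.093,
       0.097]))
```

View pics/p2.png

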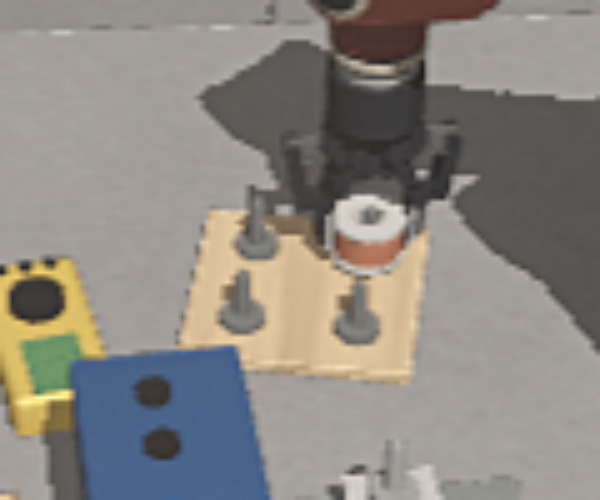

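The coil is on the post, with its top near 0.056, so it's seated. I'll release, rise, and head for coil 2.

>>> apply_moves(plan=[[0.07, 0, 0, -0.002, 0], [0.07, 0, 0, -0.002, 0], [0.07, 0, 0, -0.002, 0], [0.07, 0, 0, -0.03, 0], [0.07, 0, 0, -0.065, 0], [0.075, 0.0, 0, -0.105, 0], [0.085, 0.04, 0, -0.12, 0], [0.085, 0.08, 0, -0.12, 0], [0.085, 0.12, 0, -0.12, 0], [0.085, 0.16, 0, -0.12, 0], [0.085, 0.2, 0, -0.12, 0], [0.085, 0.24, 0, -0.12, 0]])

```text
t: 13.27
tool_pos: [0.4547, -0.1576, 0.3125]
tool_rot: [2.137, 2.302, 0.0]
contact_force: [1.2, 0.2, -0.5]
opening: 0.0849
grip_force: 0.0
```

```bash
cat >> h.py <<'E'
def coils(w):
    C=np.array([.480,.0255]);e=np.array([-np.sin(YS),np.cos(YS)])
    print('row',[circ(w,.085,.097,C+e*k,.038) for k in(-.12,-.04,.04,.12)])
def placed(w,P=POSTS): print('placed',[circ(w,.05,.066,q,.04) for q in P])
E
python3 -c "
from h import *
w=cloud(shot('top'));coils(w);placed(w)
go(.4834,-.0142,.14,YS)
"
```

```text
row [array([486.1, -94.9,   6.9,  15. ]), array([482.1, -15.4,  30. , 349. ]), array([475.8,  65.2,  29.8, 345. ]), array([466.6, 144.9,  29.9, 356. ])]
placed [array([ 473.4, -398.5,   30.5,  352. ]), None, array([ 575.8, -328.3,    6.8,   22. ]), array([ 560.7, -416.2,    7.7,   21. ])]
t 13.32 shift [0.1355 0.04   0.0177] roll 0.002 rows 4.0
```

>>> apply_moves(plan=[[0.085, 0.04, 0.012, 0.0, 0], [0.085, 0.08, 0.024, 0.0, 0], [0.085, 0.115, 0.035, 0.0, 0], [0.085, 0.1355, 0.04, 0.01, 0], [0.085, 0.1355, 0.04, 0.02, 0.002], [0.085, 0.1355, 0.04, 0.045, 0.002], [0.085, 0.1355, 0.04, 0.07, 0.002], [0.085, 0.1355, 0.04, 0.084, 0.002], [0.085, 0.1355, 0.04, 0.084, 0.002], [0.06, 0.1355, 0.04, 0.084, 0.002], [0.045, 0.1355, 0.04, 0.084, 0.002], [0.045, 0.1355, 0.04, 0.084, 0.002]])

```text
t: 14.32
tool_pos: [0.4858, -0.0216, 0.2306]
tool_rot: [2.138, 2.299, 0.002]
contact_force: [-0.4, -0.1, -1.0]
opening: 0.0587
grip_force: 53.0
```

>>> apply_moves(plan=[[0.045, 0, 0, 0, 0], [0.045, 0, 0, 0, 0], [0.045, 0, 0, -0.01, 0], [0.045, 0, 0, -0.03, 0], [0.045, 0, 0, -0.055, 0], [0.045, 0, 0, -0.08, 0], [0.045, 0, 0, -0.1, 0], [0.045, 0, 0, -0.1, 0]])

```text
t: 14.98
tool_pos: [0.4863, -0.0212, 0.3343]
tool_rot: [2.133, 2.295, 0.008]
contact_force: [1.6, -0.8, -1.0]
opening: 0.0588
grip_force: 53.6
```

```bash
python3 -c "
from h import *
near(1,.12,YS)
print(telemetry.get_obs()['tool_pos'])
"
```

```text
[array([ 473. , -398.1,   29.8,  386. ]), array([ 489.2, -310.6,    6.7,   30. ]), array([ 576.7, -329. ,    7.1,   33. ]), array([ 559.3, -416. ,    7.1,   34. ])]
t 15.03 shift [-0.2878 -0.0163  0.0572] roll -0.004 rows 8.0
[ 0.48562861 -0.02113377  0.33157859]
```

>>> apply_moves(plan=[[0.045, -0.035, -0.002, 0.0, 0], [0.045, -0.075, -0.004, 0.0, 0], [0.045, -0.115, -0.006, 0.01, 0], [0.045, -0.155, -0.008, 0.02, 0], [0.045, -0.195, -0.011, 0.03, 0], [0.045, -0.235, -0.013, 0.04, 0], [0.045, -0.265, -0.015, 0.05, 0], [0.045, -0.285, -0.016, 0.056, -0.004], [0.045, -0.294, -0.016, 0.056, -0.004], [0.045, -0.294, -0.016, 0.056, -0.004], [0.045, -0.294, -0.016, 0.056, -0.004], [0.045, -0.294, -0.016, 0.056, -0.004]])

```text
t: 16.03
tool_pos: [0.4905, -0.3142, 0.2725]
tool_rot: [-2.132, -2.306, -0.001]
contact_force: [1.1, -0.1, -2.7]
opening: 0.0584
grip_force: 53.5
```

```bash
python3 -c "
from h import *
go(.4907,-.3094-.007,.038,YS)
o=telemetry.get_obs();tp=o['tool_pos'];print(tp,o['opening'],o['grip_force'])
zc=tp[2]-ctrl.pinch_z
for n in('scene','top'):
  p=shot(n);w=cloud(p);hsv=cv2.cvtColor(p['img'],cv2.COLOR_BGR2HSV)
  near=(np.hypot(w[...,0]-tp[0],w[...,1]-tp[1])<.05)&(abs(w[...,2]-zc)<.03)
  white=near&(p['img'].min(-1)>110);cop=near&(hsv[...,1]>90)
  for m,k in((white,'white'),(cop,'cop')):
    P=w[m]; 
    if len(P): print(n,k,len(P),P.min(0),P.max(0))
cv2.imwrite('pics/p3.png',cv2.resize(eyes.get_image('scene')['img'][90:190,220:340],None,fx=5,fy=5))
"
```

```text
t 16.03 shift [-0.0023  0.      0.0798] roll 0.001 rows 2.0
[ 0.49054452 -0.31419865  0.27245821] 0.05837338305231686 53.52733667939901
scene white 201 [ 0.4527072  -0.34083562  0.09177413] [ 0.52642172 -0.27411883  0.14071623]
scene cop 67 [ 0.46494629 -0.30309626  0.09976068] [ 0.51845426 -0.27537063  0.13164013]
top white 61 [ 0.48141578 -0.30124306  0.09897707] [ 0.52241421 -0.27775305  0.13681357]
top cop 7 [ 0.48497236 -0.2816421   0.1127086 ] [ 0.50112907 -0.27818317  0.12287294]
```

View pics/p3.png

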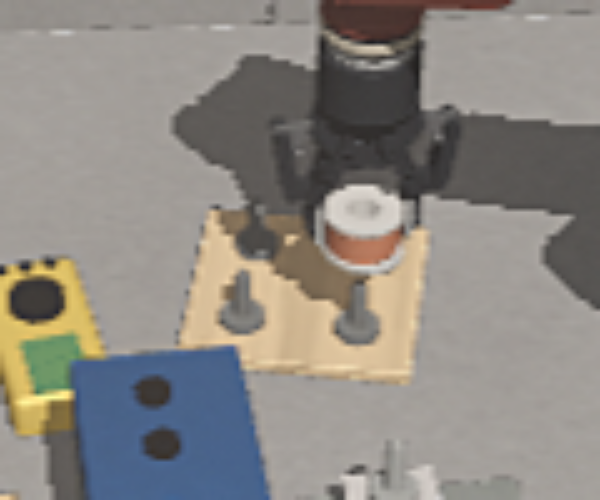

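The picture shows coil 2 held flat above and just behind the post at crop (357,315). The depth data confirms it's about 7.5 mm off-centre in the grip, which I compensate for.

>>> apply_moves(plan=[[0.045, -0.0026, 0, 0.0, 0], [0.045, -0.0026, 0, 0.03, 0], [0.045, -0.0026, 0, 0.05, 0], [0.045, -0.0026, 0, 0.063, 0], [0.045, -0.0026, 0, 0.071, 0], [0.045, -0.0026, 0, 0.076, 0], [0.045, -0.0026, 0, 0.079, 0], [0.045, -0.0026, 0, 0.079, 0], [0.045, -0.0026, 0, 0.079, 0]])

```text
t: 16.93
tool_pos: [0.4912, -0.3185, 0.195]
tool_rot: [2.132, 2.304, 0.0]
contact_force: [-0.1, 0.3, -1.5]
opening: 0.0584
grip_force: 53.5
```

>>> apply_moves(plan=[[0.045, 0, 0, 0.002, 0], [0.045, 0, 0, 0.003, 0], [0.045, 0, 0, 0.003, 0], [0.045, 0, 0, 0.003, 0]])

```text
t: 17.27
tool_pos: [0.4916, -0.3188, 0.1944]
tool_rot: [2.133, 2.304, -0.0]
contact_force: [-5.3, 3.6, 12.9]
opening: 0.0587
grip_force: 54.8
```

>>> apply_moves(plan=[[0.07, 0, 0, -0.002, 0], [0.07, 0, 0, -0.002, 0], [0.07, 0, 0, -0.002, 0], [0.07, 0, 0, -0.035, 0], [0.07, 0, 0, -0.075, 0], [0.075, 0.0, 0, -0.11, 0], [0.085, 0.04, 0, -0.115, 0], [0.085, 0.08, 0, -0.115, 0], [0.085, 0.12, 0, -0.115, 0], [0.085, 0.15, 0, -0.115, 0], [0.085, 0.15, 0, -0.115, 0], [0.085, 0.15, 0, -0.115, 0]])

```text
t: 18.27
tool_pos: [0.479, -0.1672, 0.3056]
tool_rot: [2.131, 2.308, -0.0]
contact_force: [-0.2, -0.1, 0.0]
opening: 0.0852
grip_force: 0.0
```

```bash
python3 -c "
from h import *
w=cloud(shot('top'));coils(w);placed(w)
go(.4773,.0664,.074,YS)
"
```

```text
row [array([486.3, -95.3,   6.9,  16. ]), array([480. , -15.2,   6.5,  16. ]), array([475.9,  65.2,  29.8, 349. ]), array([466.4, 145.4,  30.2, 357. ])]
placed [array([ 473.4, -398.6,   30.7,  352. ]), None, array([ 577.3, -330.2,    6.3,   18. ]), array([ 560.5, -417.2,    6.3,   21. ])]
t 18.32 shift [0.2341 0.0164 0.0769] roll 0.001 rows 6.0
```

>>> apply_moves(plan=[[0.085, 0.04, 0.003, 0.0, 0], [0.085, 0.08, 0.006, 0.0, 0], [0.085, 0.12, 0.009, 0.0, 0], [0.085, 0.16, 0.012, 0.0, 0], [0.085, 0.2, 0.015, 0.0, 0], [0.085, 0.234, 0.0165, 0.0, 0], [0.085, 0.234, 0.0165, 0.0, 0], [0.085, 0.234, 0.0165, 0.03, 0], [0.085, 0.234, 0.0165, 0.055, 0], [0.085, 0.234, 0.0165, 0.075, 0], [0.085, 0.234, 0.0165, 0.077, 0], [0.085, 0.234, 0.0165, 0.077, 0]])

```text
t: 19.32
tool_pos: [0.4775, 0.0651, 0.2274]
tool_rot: [-2.134, -2.302, 0.004]
contact_force: [0.1, -0.9, -0.1]
opening: 0.0849
grip_force: 0.0
```

```bash
python3 -c "
from h import *
go(.4773,.0664,.074,YS)
w=cloud(shot('top'));placed(w);print(posts(w))
"
```

```text
t 19.32 shift [ 0.0013 -0.0001 -0.0013] roll -0.001 rows 1.0
placed [array([ 473.2, -398.1,   30.7,  354. ]), array([ 490.2, -312.4,   30.4,  342. ]), array([ 576.7, -329.8,    6.7,   22. ]), array([ 559.9, -415.8,    7.1,   22. ])]
[array([ 473.5, -398. ,   29.6,  386. ]), array([ 490.7, -310.6,   29.4,  368. ]), array([ 577.5, -329.6,    7.1,   30. ]), array([ 559.4, -416.3,    7.2,   33. ])]
```

>>> apply_moves(plan=[[0.06, 0.0013, 0, 0, 0], [0.045, 0.0013, 0, 0, 0], [0.045, 0.0013, 0, 0, 0], [0.045, 0.0013, 0, 0, 0], [0.045, 0.0013, 0, 0, 0], [0.045, 0.0013, 0, -0.012, 0], [0.045, 0.0013, 0, -0.03, 0], [0.045, 0.0013, 0, -0.055, 0], [0.045, 0.0013, 0, -0.085, 0], [0.045, 0.0013, 0, -0.1, 0], [0.045, 0.0013, 0, -0.1, 0]])

```text
t: 20.28
tool_pos: [0.4788, 0.0674, 0.3345]
tool_rot: [2.129, 2.3, 0.011]
contact_force: [0.3, 0.8, -1.5]
opening: 0.0589
grip_force: 54.5
```

>>> apply_moves(plan=[[0.045, -0.03, 0, 0, 0], [0.045, -0.07, 0, 0, 0], [0.045, -0.11, 0, 0, 0], [0.045, -0.15, 0, 0, 0], [0.045, -0.19, 0, 0, 0], [0.045, -0.23, 0, 0, 0], [0.045, -0.27, 0, 0, 0], [0.045, -0.31, 0.0, 0.01, 0], [0.045, -0.345, 0.01, 0.02, 0], [0.045, -0.365, 0.02, 0.03, 0], [0.045, -0.365, 0.02, 0.03, 0], [0.045, -0.365, 0.02, 0.03, 0]])

```text
t: 21.28
tool_pos: [0.5249, -0.2956, 0.2962]
tool_rot: [-2.133, -2.3, 0.0]
contact_force: [0.1, 0.6, -1.7]
opening: 0.0588
grip_force: 54.7
```

```bash
python3 -c "
from h import *
near(2,.12,YS)
o=telemetry.get_obs();print(o['tool_pos'],o['opening'],o['grip_force'])
"
```

```text
[None, None, None, None]
[ 0.52503856 -0.29480556  0.29707141] 0.05919204640509435 54.66070152819157
```

```bash
python3 -c "
from h import *
w=cloud(shot('scene'));print([circ(w,.05,.066,q,.04) for q in POSTS],rect(w,.035,.07,.55,.61,-.355,-.3))
go(.5785,-.3282,.12,YS)
go(.5785,-.3282,.038,YS)
"
```

```text
[array([ 470.2, -395.4,   28.9,   49. ]), array([ 490.5, -310.8,   34.9,  131. ]), None, None] (22, array([ 581. , -327.8]), array([18.6, 11.5]), 86.4, 'med', array([ 581.2, -324.2,   47.9]))
t 21.38 shift [-0.0379  0.0506  0.023 ] roll 0.001 rows 2.0
t 21.38 shift [-0.038   0.0507  0.105 ] roll 0.001 rows 3.0
```

>>> apply_moves(plan=[[0.045, -0.02, 0.025, 0.01, 0], [0.045, -0.038, 0.0507, 0.02, 0], [0.045, -0.038, 0.0507, 0.025, 0], [0.045, -0.038, 0.0507, 0.025, 0], [0.045, -0.038, 0.0507, 0.045, 0], [0.045, -0.038, 0.0507, 0.065, 0], [0.045, -0.038, 0.0507, 0.082, 0], [0.045, -0.038, 0.0507, 0.094, 0], [0.045, -0.038, 0.0507, 0.1, 0], [0.045, -0.038, 0.0507, 0.103, 0], [0.045, -0.038, 0.0507, 0.103, 0], [0.045, -0.038, 0.0507, 0.103, 0]])

```text
t: 22.38
tool_pos: [0.5793, -0.3291, 0.1971]
tool_rot: [2.133, 2.304, 0.0]
contact_force: [0.6, -0.1, -1.2]
opening: 0.059
grip_force: 54.9
```

>>> apply_moves(plan=[[0.045, 0, 0, 0.002, 0], [0.045, 0, 0, 0.004, 0], [0.045, 0, 0, 0.006, 0], [0.045, 0, 0, 0.006, 0]])

```text
t: 22.72
tool_pos: [0.58, -0.3297, 0.195]
tool_rot: [2.133, 2.305, -0.0]
contact_force: [-8.9, 6.0, 18.5]
opening: 0.059
grip_force: 56.6
```

>>> apply_moves(plan=[[0.07, 0, 0, -0.003, 0], [0.07, 0, 0, -0.003, 0], [0.07, 0, 0, -0.003, 0], [0.07, 0, 0, -0.035, 0], [0.07, 0, 0, -0.075, 0], [0.075, 0.0, -0.02, -0.11, 0], [0.085, 0.01, -0.055, -0.115, 0], [0.085, 0.04, -0.08, -0.115, 0], [0.085, 0.08, -0.09, -0.115, 0], [0.085, 0.12, -0.09, -0.115, 0], [0.085, 0.12, -0.09, -0.115, 0], [0.085, 0.12, -0.09, -0.115, 0]])

```text
t: 23.72
tool_pos: [0.4796, -0.2147, 0.3044]
tool_rot: [2.131, 2.308, -0.0]
contact_force: [0.1, -0.2, -0.6]
opening: 0.0848
grip_force: 0.0
```

```bash
python3 -c "
from h import *
w=cloud(shot('top'));coils(w);placed(w)
go(.4680,.1464,.074,YS)
"
```

```text
row [array([486.4, -95.3,   6.7,  16. ]), array([479.4, -15.4,   6.5,  14. ]), array([472.7,  64.4,   6.5,  15. ]), array([466.3, 145.1,  29.8, 355. ])]
placed [array([ 470.9, -403.7,   28.5,  166. ]), array([ 468.9, -313.2,   18.8,   59. ]), None, None]
t 23.77 shift [0.3621 0.0163 0.0758] roll 0.001 rows 9.0
```

>>> apply_moves(plan=[[0.085, 0.04, 0.002, 0, 0], [0.085, 0.08, 0.004, 0, 0], [0.085, 0.12, 0.005, 0, 0], [0.085, 0.16, 0.007, 0, 0], [0.085, 0.2, 0.009, 0, 0], [0.085, 0.24, 0.011, 0, 0], [0.085, 0.28, 0.013, 0, 0], [0.085, 0.32, 0.015, 0, 0], [0.085, 0.35, 0.016, 0, 0], [0.085, 0.362, 0.0165, 0, 0], [0.085, 0.362, 0.0165, 0.0, 0], [0.085, 0.362, 0.0165, 0.0, 0]])

```text
t: 24.77
tool_pos: [0.4693, 0.1454, 0.3047]
tool_rot: [2.134, 2.305, -0.001]
contact_force: [0.7, -0.7, -0.0]
opening: 0.0853
grip_force: 0.0
```

```bash
python3 -c "
from h import *
w=cloud(shot('top'));placed(w)
go(.4680,.1464,.074,YS)
"
```

```text
placed [array([ 473.3, -398.5,   30.8,  353. ]), array([ 490.5, -312.4,   30.1,  339. ]), array([ 579.8, -330.7,   30.7,  332. ]), array([ 560.4, -415.7,    6.6,   21. ])]
t 24.82 shift [ 0.0017 -0.0011  0.0759] roll -0.001 rows 2.0
```

>>> apply_moves(plan=[[0.085, 0.001, -0.001, 0.035, 0], [0.085, 0.001, -0.001, 0.06, 0], [0.085, 0.001, -0.001, 0.076, 0], [0.085, 0.001, -0.001, 0.076, 0], [0.06, 0.001, -0.001, 0.076, 0], [0.045, 0.001, -0.001, 0.076, 0], [0.045, 0.001, -0.001, 0.076, 0], [0.045, 0.001, -0.001, 0.076, 0], [0.045, 0.001, -0.001, 0.076, 0], [0.045, 0.001, -0.001, 0.065, 0], [0.045, 0.001, -0.001, 0.045, 0], [0.045, 0.001, -0.001, 0.015, 0]])

```text
t: 25.82
tool_pos: [0.466, 0.1467, 0.2877]
tool_rot: [-2.131, -2.302, 0.008]
contact_force: [-0.2, -0.8, -1.6]
opening: 0.0576
grip_force: 53.9
```

>>> apply_moves(plan=[[0.045, -0.0, 0, -0.02, 0], [0.045, -0.03, 0, -0.04, 0], [0.045, -0.07, 0, -0.04, 0], [0.045, -0.11, 0, -0.04, 0], [0.045, -0.15, 0, -0.04, 0], [0.045, -0.19, 0, -0.04, 0], [0.045, -0.23, 0, -0.04, 0], [0.045, -0.27, 0.0, -0.04, 0], [0.045, -0.3, 0.0, -0.04, 0], [0.045, -0.33, 0.0, -0.04, 0], [0.045, -0.33, 0.0, -0.04, 0], [0.045, -0.33, 0.0, -0.04, 0]])

```text
t: 26.82
tool_pos: [0.4927, -0.1832, 0.33]
tool_rot: [-2.137, -2.302, -0.001]
contact_force: [-0.2, 0.3, -1.3]
opening: 0.0577
grip_force: 53.9
```

```bash
python3 -c "
from h import *
w=cloud(shot('scene'));print([circ(w,.05,.066,q,.04) for q in POSTS],rect(w,.035,.07,.53,.59,-.45,-.38))
w=cloud(shot('top'));placed(w)
go(.5615,-.4148,.14,YS)
"
```

```text
[array([ 463.8, -387.7,   14.5,   15. ]), None, array([ 583.5, -329.5,   34.8,  126. ]), None] (23, array([ 563.6, -413.1]), array([19.4, 12. ]), 86.2, 'med', array([ 562.3, -412.9,   49.8]))
placed [array([ 473.9, -397.9,   30.2,  358. ]), array([ 486.6, -289.4,   15.8,   58. ]), None, array([ 560.3, -416.3,    6.3,   21. ])]
t 26.92 shift [-0.2379  0.0505  0.0347] roll 0.001 rows 6.0
```

>>> apply_moves(plan=[[0.045, -0.04, 0.0, 0.0, 0], [0.045, -0.08, 0.0, 0.01, 0], [0.045, -0.12, 0.01, 0.02, 0], [0.045, -0.16, 0.025, 0.03, 0], [0.045, -0.195, 0.04, 0.035, 0], [0.045, -0.225, 0.048, 0.035, 0], [0.045, -0.238, 0.0505, 0.035, 0], [0.045, -0.238, 0.0505, 0.035, 0], [0.045, -0.238, 0.0505, 0.035, 0], [0.045, -0.238, 0.0505, 0.035, 0]])

```text
t: 27.75
tool_pos: [0.5619, -0.4138, 0.2945]
tool_rot: [-2.131, -2.306, -0.001]
contact_force: [-1.2, -0.2, -0.9]
opening: 0.0582
grip_force: 54.1
```

```bash
python3 -c "
from h import *
w=cloud(shot('scene'));print([circ(w,.05,.066,q,.04) for q in POSTS])
go(.5615,-.4148,.040,YS)
"
```

```text
[array([ 477.7, -398.4,   34. ,  117. ]), array([ 495.2, -312.2,   33.9,  127. ]), array([ 585.5, -328.8,   34.1,  124. ]), array([ 563.9, -411.9,   10. ,   13. ])]
t 27.80 shift [-0.0012 -0.0003  0.1   ] roll 0.002 rows 3.0
```

>>> apply_moves(plan=[[0.045, -0.001, 0, 0.02, 0], [0.045, -0.001, 0, 0.045, 0], [0.045, -0.001, 0, 0.065, 0], [0.045, -0.001, 0, 0.082, 0], [0.045, -0.001, 0, 0.092, 0], [0.045, -0.001, 0, 0.097, 0], [0.045, -0.001, 0, 0.099, 0], [0.045, -0.001, 0, 0.101, 0], [0.045, -0.001, 0, 0.103, 0], [0.045, -0.001, 0, 0.103, 0]])

```text
t: 28.63
tool_pos: [0.5624, -0.4168, 0.1948]
tool_rot: [2.133, 2.304, 0.0]
contact_force: [-2.2, 3.3, 4.7]
opening: 0.0579
grip_force: 54.6
```

>>> apply_moves(plan=[[0.045, 0, 0, 0.002, 0], [0.07, 0, 0, 0.001, 0], [0.07, 0, 0, 0, 0], [0.07, 0, 0, 0, 0], [0.07, 0, 0, -0.035, 0], [0.07, 0, -0.0, -0.075, 0], [0.075, 0.0, -0.02, -0.11, 0], [0.085, 0.02, -0.05, -0.13, 0], [0.085, 0.055, -0.07, -0.15, 0], [0.085, 0.09, -0.09, -0.16, 0], [0.085, 0.13, -0.1, -0.16, 0], [0.085, 0.17, -0.1, -0.16, 0]])

```text
t: 29.63
tool_pos: [0.4473, -0.2549, 0.3533]
tool_rot: [2.136, 2.3, -0.0]
contact_force: [0.4, -0.5, -0.6]
opening: 0.0849
grip_force: 0.0
```

>>> apply_moves(plan=[[0.085, 0.04, 0.0, 0, 0], [0.085, 0.08, 0.0, 0, -0.1], [0.085, 0.12, 0.0, 0, -0.2], [0.085, 0.16, 0.0, 0, -0.3], [0.085, 0.2, 0.0, 0, -0.42], [0.085, 0.24, 0.0, 0, -0.54], [0.085, 0.28, 0.0, 0, -0.66], [0.085, 0.32, 0.0, 0, -0.78], [0.085, 0.36, 0.0, 0, -0.9], [0.085, 0.4, 0, 0, -1.02], [0.085, 0.44, 0, 0, -1.14], [0.085, 0.48, 0, 0, -1.26]])

```text
t: 30.63
tool_pos: [0.4113, 0.2251, 0.3524]
tool_rot: [0.357, 3.119, 0.001]
contact_force: [1.1, -1.9, -0.2]
opening: 0.0847
grip_force: 0.0
```

```bash
python3 -c "
from h import *
w=cloud(shot('top'));placed(w)
print(circ(w,.048,.062,(.470,.403),.034),circ(w,.048,.062,(.544,.399),.034))
go(.4716,.4042,.15,np.radians(86.7))
"
```

```text
placed [array([ 474.1, -398.5,   30.7,  356. ]), array([ 491.1, -311.9,   30.1,  341. ]), array([ 579.8, -330.8,   30.6,  327. ]), array([ 562.2, -416.5,   31.4,  342. ])]
[492.4 409.3  17.7  34. ] [542.9 398.3  30.1 342. ]
t 30.68 shift [-0.0222  0.1831  0.0489] roll -0.160 rows 5.0
```

>>> apply_moves(plan=[[0.085, -0.005, 0.04, 0.01, -0.1], [0.085, -0.01, 0.08, 0.02, -0.16], [0.085, -0.015, 0.12, 0.03, -0.16], [0.085, -0.02, 0.155, 0.04, -0.16], [0.085, -0.022, 0.178, 0.049, -0.16], [0.085, -0.022, 0.178, 0.049, -0.16], [0.085, -0.022, 0.178, 0.049, -0.16], [0.085, -0.022, 0.178, 0.049, -0.16]])

```text
t: 31.35
tool_pos: [0.4747, 0.3908, 0.3029]
tool_rot: [0.116, 3.139, -0.0]
contact_force: [0.4, -0.3, -0.1]
opening: 0.0853
grip_force: 0.0
```

```bash
python3 -c "
from h import *
go(.4716,.4042,.038,np.radians(86.7))
w=cloud(shot('scene'));print(circ(w,.048,.062,(.470,.403),.034),circ(w,.048,.062,(.546,.399),.034))
"
```

```text
t 31.35 shift [0.004  0.0132 0.1102] roll -0.016 rows 3.0
[472.7 403.7  31.4 269. ] [544.3 398.8  31.5 298. ]
```

>>> apply_moves(plan=[[0.085, 0.004, 0.013, 0.0, -0.016], [0.085, 0.004, 0.013, 0.03, -0.016], [0.085, 0.004, 0.013, 0.065, -0.016], [0.085, 0.004, 0.013, 0.095, -0.016], [0.085, 0.004, 0.013, 0.109, -0.016], [0.085, 0.004, 0.013, 0.109, -0.016], [0.085, 0.004, 0.013, 0.109, -0.016]])

```text
t: 31.98
tool_pos: [0.4717, 0.4044, 0.1941]
tool_rot: [-0.091, -3.14, 0.0]
contact_force: [-0.2, 0.3, 0.8]
opening: 0.0849
grip_force: 0.0
```

```bash
python3 -c "
from h import *
go(.4716,.4042,.038,np.radians(86.7))
"
```

```text
t 31.98 shift [ 0.     -0.0002  0.0014] roll -0.000 rows 1.0
```

>>> apply_moves(plan=[[0.06, 0, 0, 0, 0], [0.045, 0, 0, 0, 0], [0.045, 0, 0, 0, 0], [0.045, 0, 0, 0, 0], [0.045, 0, 0, 0, 0], [0.045, 0, 0, -0.012, 0], [0.045, 0, 0, -0.03, 0], [0.045, 0, 0, -0.055, 0], [0.045, 0, 0, -0.085, 0], [0.045, 0, 0, -0.12, 0], [0.045, 0, 0, -0.13, 0], [0.045, 0, 0, -0.13, 0]])

```text
t: 32.98
tool_pos: [0.4726, 0.4051, 0.3295]
tool_rot: [0.09, 3.132, 0.009]
contact_force: [-0.1, -0.4, -1.4]
opening: 0.0592
grip_force: 54.3
```

```bash
python3 -c "
from h import *
go(.4742,.0656,.155,np.radians(86.7))
print(telemetry.get_obs()['tool_pos'])
"
```

```text
t 32.98 shift [-0.021 -0.339  0.018] roll -0.000 rows 9.0
[0.47262895 0.40511269 0.32954898]
```

>>> apply_moves(plan=[[0.045, -0.002, -0.035, 0, 0], [0.045, -0.004, -0.075, 0, 0], [0.045, -0.007, -0.115, 0, 0], [0.045, -0.01, -0.155, 0, 0], [0.045, -0.012, -0.195, 0, 0], [0.045, -0.014, -0.235, 0.0, 0], [0.045, -0.017, -0.275, 0.0, 0], [0.045, -0.019, -0.31, 0.005, 0], [0.045, -0.021, -0.339, 0.015, 0], [0.045, -0.021, -0.339, 0.018, 0], [0.045, -0.021, -0.339, 0.018, 0], [0.045, -0.021, -0.339, 0.018, 0]])

```text
t: 33.98
tool_pos: [0.4724, 0.0648, 0.304]
tool_rot: [-0.091, -3.137, -0.001]
contact_force: [0.3, 0.6, -1.3]
opening: 0.0596
grip_force: 54.7
```

```bash
python3 -c "
from h import *
go(.4742,.0656,.075,np.radians(86.7))
o=telemetry.get_obs();tp=o['tool_pos'];print(tp,o['opening'],o['grip_force']);zc=tp[2]-ctrl.pinch_z
for n in('scene','top'):
  p=shot(n);w=cloud(p)
  m=(np.hypot(w[...,0]-tp[0],w[...,1]-tp[1])<.05)&(abs(w[...,2]-zc)<.022)
  P=w[m];print(n,len(P),P.min(0),P.max(0))
"
```

```text
t 33.98 shift [-0.002   0.0009  0.0743] roll -0.001 rows 2.0
[0.47239615 0.06479535 0.30399612] 0.059605621466487915 54.7497889213264
scene 181 [0.44090519 0.03792354 0.12737333] [0.49952023 0.11147995 0.16787901]
top 60 [0.44007202 0.03014831 0.12777356] [0.45910973 0.08845382 0.16711307]
```

>>> apply_moves(plan=[[0.045, -0.002, 0.001, 0.01, 0], [0.045, -0.002, 0.001, 0.025, 0], [0.045, -0.002, 0.001, 0.04, 0], [0.045, -0.002, 0.001, 0.055, 0], [0.045, -0.002, 0.001, 0.065, 0], [0.045, -0.002, 0.001, 0.07, 0], [0.045, -0.002, 0.001, 0.073, 0], [0.045, -0.002, 0.001, 0.074, 0], [0.045, -0.002, 0.001, 0.074, 0], [0.045, -0.002, 0.001, 0.074, 0]])

```text
t: 34.92
tool_pos: [0.4755, 0.0661, 0.2333]
tool_rot: [-0.09, -3.14, -0.001]
contact_force: [-5.3, 0.4, 6.6]
opening: 0.0592
grip_force: 55.3
```

>>> apply_moves(plan=[[0.045, 0, 0, 0.002, 0], [0.045, 0, 0, 0.002, 0], [0.07, 0, 0, 0, 0], [0.07, 0, 0, 0, 0], [0.07, 0, 0, 0, 0], [0.07, 0, 0, -0.03, 0], [0.07, 0, 0, -0.07, 0], [0.07, 0, 0.0, -0.105, 0], [0.085, 0, 0.04, -0.12, 0], [0.085, 0, 0.08, -0.12, 0], [0.085, 0, 0.12, -0.12, 0], [0.085, 0, 0.16, -0.12, 0]])

```text
t: 35.92
tool_pos: [0.4843, 0.227, 0.3526]
tool_rot: [0.092, 3.138, 0.001]
contact_force: [1.7, -0.9, 0.5]
opening: 0.0851
grip_force: 0.0
```

>>> apply_moves(plan=[[0.085, 0, 0.03, 0, 0], [0.085, 0, 0.06, 0, 0], [0.085, 0, 0.06, 0, 0], [0.085, 0, 0.06, 0, 0]])

```text
t: 36.25
tool_pos: [0.4876, 0.2866, 0.3512]
tool_rot: [-0.086, -3.14, 0.001]
contact_force: [-0.4, -0.0, -1.0]
opening: 0.0851
grip_force: 0.0
```

```bash
python3 -c "
from h import *
w=cloud(shot('top'));coils(w);placed(w)
print(circ(w,.048,.062,(.470,.403),.034),circ(w,.048,.062,(.544,.399),.034))
w=cloud(shot('scene'));coils(w)
print(circ(w,.048,.062,(.544,.399),.034))
go(.5450,.3998,.15,np.radians(86.7))
"
```

```text
row [array([486.3, -95.2,   6.9,  18. ]), array([479.3, -15.7,   7. ,  12. ]), array([472.5,  66.6,  29.9, 347. ]), array([466.8, 143.4,   6.9,  20. ])]
placed [array([ 473.4, -398.2,   30.2,  351. ]), array([ 490.5, -311.6,   29.8,  336. ]), array([ 579.3, -330.5,   30.5,  328. ]), array([ 562.3, -417.2,   30.3,  341. ])]
[469.1 403.7   6.3  21. ] None
row [array([490.3, -90.1,   7.7,  14. ]), None, array([491. ,  66.8,  24.2,  47. ]), None]
[545.4 398.8  32.1 299. ]
t 36.35 shift [-0.0505  0.1181  0.0465] roll -0.000 rows 4.0
```

>>> apply_moves(plan=[[0.085, -0.015, 0.035, 0.01, 0], [0.085, -0.03, 0.07, 0.02, 0], [0.085, -0.043, 0.1, 0.03, 0], [0.085, -0.0505, 0.118, 0.0465, 0], [0.085, -0.0505, 0.118, 0.0465, 0], [0.085, -0.0505, 0.118, 0.08, 0], [0.085, -0.0505, 0.118, 0.115, 0], [0.085, -0.0505, 0.118, 0.145, 0], [0.085, -0.0505, 0.118, 0.156, 0], [0.085, -0.0505, 0.118, 0.156, 0], [0.085, -0.0505, 0.118, 0.156, 0]])

```text
t: 37.27
tool_pos: [0.5454, 0.3993, 0.1964]
tool_rot: [0.093, 3.14, -0.0]
contact_force: [0.7, 0.7, 0.7]
opening: 0.0853
grip_force: 0.0
```

```bash
python3 -c "
from h import *
go(.5450,.3998,.038,np.radians(86.7))
"
```

```text
t 37.27 shift [0.0005 0.0005 0.0037] roll -0.001 rows 1.0
```

>>> apply_moves(plan=[[0.06, 0, 0, 0.002, 0], [0.045, 0, 0, 0.002, 0], [0.045, 0, 0, 0.002, 0], [0.045, 0, 0, 0.002, 0], [0.045, 0, 0, 0.002, 0], [0.045, 0, 0, -0.012, 0], [0.045, 0, 0, -0.03, 0], [0.045, 0, 0, -0.055, 0], [0.045, 0, 0, -0.085, 0], [0.045, 0, 0, -0.12, 0], [0.045, 0, 0, -0.15, 0], [0.045, 0, 0, -0.15, 0]])

```text
t: 38.27
tool_pos: [0.5463, 0.4012, 0.3559]
tool_rot: [0.09, 3.128, 0.012]
contact_force: [0.3, 1.6, 0.9]
opening: 0.0572
grip_force: 54.3
```

```bash
python3 -c "
from h import *
o=telemetry.get_obs();print(o['tool_pos'],o['opening'],o['grip_force'])
go(.46,.2,.165,np.radians(86.7))
go(.4878,-.0941,.165,np.radians(86.7))
"
```

```text
[0.54630286 0.40115685 0.35589445] 0.05723526512651775 54.3011181964539
t 38.27 shift [ 0.075  -0.2061  0.0336] roll 0.000 rows 6.0
t 38.27 shift [ 0.0304 -0.4981  0.0318] roll 0.000 rows 12.0
```

>>> apply_moves(plan=[[0.045, 0.014, -0.033, 0, 0], [0.045, 0.028, -0.07, 0, 0], [0.045, 0.042, -0.107, 0, 0], [0.045, 0.056, -0.145, 0, 0], [0.045, 0.067, -0.18, 0, 0], [0.045, 0.075, -0.218, 0.0, 0], [0.045, 0.072, -0.258, 0.0, 0], [0.045, 0.064, -0.298, 0.0, 0], [0.045, 0.056, -0.338, 0.0, 0], [0.045, 0.048, -0.378, 0.0, 0], [0.045, 0.042, -0.415, 0.0, 0], [0.045, 0.038, -0.45, 0.0, 0]])

```text
t: 39.27
tool_pos: [0.4806, -0.0489, 0.3459]
tool_rot: [0.092, 3.14, -0.0]
contact_force: [0.5, -0.4, -1.3]
opening: 0.0575
grip_force: 54.4
```

>>> apply_moves(plan=[[0.045, -0.004, -0.025, 0.01, 0], [0.045, -0.0076, -0.048, 0.03, 0], [0.045, -0.0076, -0.048, 0.03, 0], [0.045, -0.0076, -0.048, 0.03, 0]])

```text
t: 39.6
tool_pos: [0.4851, -0.096, 0.3142]
tool_rot: [-0.094, -3.137, -0.002]
contact_force: [-0.3, -0.0, -1.2]
opening: 0.0575
grip_force: 54.6
```

```bash
python3 -c "
from h import *
go(.4878,-.0941,.075,np.radians(86.7))
o=telemetry.get_obs();tp=o['tool_pos'];print(tp,o['opening'],o['grip_force']);zc=tp[2]-ctrl.pinch_z
for n in('scene','top'):
  p=shot(n);w=cloud(p)
  m=(np.hypot(w[...,0]-tp[0],w[...,1]-tp[1])<.05)&(abs(w[...,2]-zc)<.022)
  P=w[m];print(n,len(P),P.min(0),P.max(0))
coils(w)
"
```

```text
t 39.60 shift [-0.0028  0.0019  0.0845] roll -0.003 rows 3.0
[ 0.48511533 -0.09597735  0.31418357] 0.057527674517473724 54.64973946567625
scene 176 [ 0.45592525 -0.12570119  0.13766525] [ 0.51371382 -0.04939052  0.17845977]
top 106 [ 0.45275238 -0.11051713  0.1380577 ] [ 0.47718369 -0.06371685  0.17848122]
row [None, array([479.2, -15.5,   6.8,  13. ]), array([472.5,  66.5,  29.9, 349. ]), array([466.9, 143.8,   6.8,  15. ])]
```

>>> apply_moves(plan=[[0.045, -0.003, 0.002, 0.005, 0], [0.045, -0.003, 0.002, 0.02, 0], [0.045, -0.003, 0.002, 0.04, 0], [0.045, -0.003, 0.002, 0.055, 0], [0.045, -0.003, 0.002, 0.068, 0], [0.045, -0.003, 0.002, 0.076, 0], [0.045, -0.003, 0.002, 0.08, 0], [0.045, -0.003, 0.002, 0.082, 0], [0.045, -0.003, 0.002, 0.083, 0], [0.045, -0.003, 0.002, 0.083, 0]])

```text
t: 40.53
tool_pos: [0.4894, -0.0934, 0.2334]
tool_rot: [0.09, 3.139, -0.001]
contact_force: [-0.6, 1.2, -1.7]
opening: 0.0574
grip_force: 54.7
```

>>> apply_moves(plan=[[0.045, 0, 0, 0.002, 0], [0.045, 0, 0, 0.004, 0], [0.045, 0, 0, 0.005, 0], [0.045, 0, 0, 0.005, 0]])

```text
t: 40.87
tool_pos: [0.4905, -0.0937, 0.2327]
tool_rot: [0.091, 3.138, 0.0]
contact_force: [-9.8, 4.5, 21.6]
opening: 0.0577
grip_force: 57.5
```

>>> apply_moves(plan=[[0.07, 0, 0, 0.001, 0], [0.07, 0, 0, 0, 0], [0.07, 0, 0, 0, 0], [0.07, 0, 0, -0.03, 0], [0.07, 0, 0, -0.07, 0], [0.07, 0, 0.0, -0.105, 0], [0.07, 0.01, 0.035, -0.115, 0.12], [0.07, 0.02, 0.075, -0.115, 0.24], [0.07, 0.03, 0.115, -0.115, 0.36], [0.06, 0.04, 0.155, -0.115, 0.48], [0.06, 0.05, 0.195, -0.115, 0.6], [0.06, 0.05, 0.235, -0.115, 0.72]])

```text
t: 41.87
tool_pos: [0.4524, 0.1222, 0.3427]
tool_rot: [1.111, 2.938, 0.0]
contact_force: [1.1, -1.1, 0.2]
opening: 0.06
grip_force: 0.0
```

>>> apply_moves(plan=[[0.06, 0, 0.03, 0, 0.12], [0.06, 0, 0.06, 0, 0.24], [0.06, 0, 0.07, 0, 0.36], [0.06, 0, 0.07, 0, 0.48], [0.06, 0, 0.07, 0, 0.6], [0.06, 0, 0.07, 0, 0.72], [0.06, 0, 0.07, 0, 0.72], [0.06, 0, 0.07, 0, 0.72]])

```text
t: 42.53
tool_pos: [0.4995, 0.1734, 0.3425]
tool_rot: [-2.065, -2.367, 0.0]
contact_force: [0.9, 0.4, 0.2]
opening: 0.0597
grip_force: 0.0
```

```bash
python3 -c "
from h import *
w=cloud(shot('top'));coils(w);placed(w)
w=cloud(shot('scene','s9.png'));print('knob',rect(w,.087,.12,.40,.48,.21,.275))
go(.4405,.239,.086,YS)
"
```

```text
row [array([488.2, -93.5,  29.9, 356. ]), array([479.5, -15.4,   6.6,  14. ]), array([472.6,  66.6,  30. , 344. ]), None]
placed [array([ 473.9, -398.7,   30.9,  356. ]), array([ 491.2, -312.3,   30.3,  340. ]), array([ 578.6, -332.3,   30.8,  331. ]), array([ 561.4, -417.3,   30.6,  336. ])]
knob (52, array([442.6, 237.5]), array([28.8, 21.4]), 81.3, 'med', array([442.7, 239.5,  94.2]))
t 42.63 shift [ 0.073  -0.0496  0.102 ] roll 0.059 rows 4.0
```

>>> apply_moves(plan=[[0.06, 0.03, -0.02, 0.0, 0.059], [0.06, 0.06, -0.042, 0.0, 0.059], [0.06, 0.073, -0.0496, 0.02, 0.059], [0.06, 0.073, -0.0496, 0.02, 0.059], [0.06, 0.073, -0.0496, 0.02, 0.059], [0.06, 0.073, -0.0496, 0.02, 0.059]])

```text
t: 43.13
tool_pos: [0.4412, 0.2388, 0.3232]
tool_rot: [2.136, 2.302, 0.0]
contact_force: [-0.3, 0.6, 0.0]
opening: 0.0598
grip_force: 0.0
```

```bash
python3 -c "
from h import *
go(.4405,.239,.086,YS)
"
```

```text
t 43.13 shift [ 0.0002 -0.0007  0.0825] roll -0.002 rows 2.0
```

>>> apply_moves(plan=[[0.06, 0, -0.0007, 0.035, 0], [0.06, 0, -0.0007, 0.065, 0], [0.06, 0, -0.0007, 0.0815, 0], [0.06, 0, -0.0007, 0.0815, 0], [0.06, 0, -0.0007, 0.0815, 0], [0.03, 0, -0.0007, 0.0815, 0], [0.015, 0, -0.0007, 0.0815, 0], [0.015, 0, -0.0007, 0.0815, 0], [0.015, 0, -0.0007, 0.0815, 0], [0.015, 0, -0.0007, 0.0815, 0]], newtons=80)

```text
t: 43.97
tool_pos: [0.4406, 0.2394, 0.2437]
tool_rot: [2.137, 2.302, 0.002]
contact_force: [-3.2, -1.9, 7.4]
opening: 0.0237
grip_force: 78.0
```

>>> apply_moves(plan=[[0.015, 0, 0, -0.006, 0], [0.015, 0, 0, -0.012, 0], [0.015, 0, 0, -0.016, 0], [0.015, 0, 0, -0.018, 0], [0.015, 0, 0, -0.018, 0], [0.015, 0, 0, -0.018, 0]])

```text
t: 44.47
tool_pos: [0.4397, 0.2392, 0.2586]
tool_rot: [-2.137, -2.302, 0.0]
contact_force: [1.3, 2.9, -11.0]
opening: 0.0238
grip_force: 79.0
```

>>> apply_moves(plan=[[0.015, 0, 0.005, -0.001, 0], [0.015, 0, 0.015, -0.001, 0], [0.015, 0, 0.027, -0.001, 0], [0.015, 0, 0.04, -0.001, 0], [0.015, 0, 0.055, -0.001, 0], [0.015, 0, 0.07, -0.001, 0], [0.015, 0, 0.085, -0.001, 0], [0.015, 0, 0.1, -0.001, 0], [0.015, 0, 0.112, -0.001, 0], [0.015, 0, 0.12, -0.001, 0], [0.015, 0, 0.12, -0.001, 0], [0.015, 0, 0.12, -0.001, 0]])

```text
t: 45.47
tool_pos: [0.5603, 0.2486, 0.2593]
tool_rot: [-2.136, -2.301, -0.001]
contact_force: [-0.0, 6.5, -10.3]
opening: 0.0239
grip_force: 79.6
```

>>> apply_moves(plan=[[0.015, 0, 0.008, 0, 0], [0.015, 0, 0.014, 0, 0], [0.015, 0, 0.0185, 0, 0], [0.015, 0, 0.0185, 0, 0], [0.015, 0, 0.0185, 0.0, 0], [0.015, 0, 0.0185, 0.006, 0], [0.015, 0, 0.0185, 0.011, 0], [0.015, 0, 0.0185, 0.015, 0], [0.015, 0, 0.0185, 0.018, 0], [0.015, 0, 0.0185, 0.018, 0], [0.015, 0, 0.0185, 0.018, 0]])

```text
t: 46.38
tool_pos: [0.5793, 0.2501, 0.2439]
tool_rot: [2.137, 2.302, 0.006]
contact_force: [1.1, 5.6, -2.1]
opening: 0.0235
grip_force: 80.7
```

>>> apply_moves(plan=[[0.06, 0, 0, 0, 0], [0.06, 0, 0, 0, 0], [0.06, 0, 0, 0, 0], [0.06, 0, 0, 0, 0], [0.06, 0, 0, -0.03, 0], [0.06, 0, 0, -0.07, 0], [0.06, 0, 0, -0.11, 0], [0.06, 0, -0.03, -0.13, 0], [0.06, 0.03, -0.06, -0.13, 0], [0.06, 0.06, -0.09, -0.13, 0], [0.06, 0.09, -0.12, -0.13, 0], [0.06, 0.09, -0.15, -0.13, 0]])

```text
t: 47.38
tool_pos: [0.4203, 0.3303, 0.3731]
tool_rot: [-2.135, -2.304, -0.003]
contact_force: [-1.0, -0.6, 0.5]
opening: 0.0601
grip_force: 0.0
```

```bash
python3 -c "
from h import *
p=shot('top','topF.png');w=cloud(p);placed(w)
print('knob',rect(w,.088,.12,.54,.64,.21,.28))
p=shot('scene','sF.png');w=cloud(p);print('knob',rect(w,.088,.12,.54,.64,.21,.28));print('head',rect(w,.16,.185,.5,.9,-.25,.3))
cv2.imwrite('pics/sFc.png',cv2.resize(p['img'][110:390,160:400],None,fx=2.1,fy=2.1,interpolation=cv2.INTER_CUBIC))
"
```

```text
placed [array([ 473.4, -398.2,   30.4,  353. ]), array([ 491. , -312. ,   29.9,  337. ]), array([ 579.9, -331.1,   30.7,  328. ]), array([ 561.3, -417.7,   31. ,  343. ])]
knob (72, array([578.2, 246.9]), array([23.6, 22.2]), 85.8, 'med', array([578. , 247.7,  94.4]))
knob (58, array([582.9, 250.2]), array([23.8, 25.7]), 65.1, 'med', array([581.5, 251.3,  94.5]))
head (2559, array([641.9,  31.4]), array([115.6, 309.4]), 4.6, 'med', array([641.7,  52.7, 171.3]))
```

View pics/sFc.png

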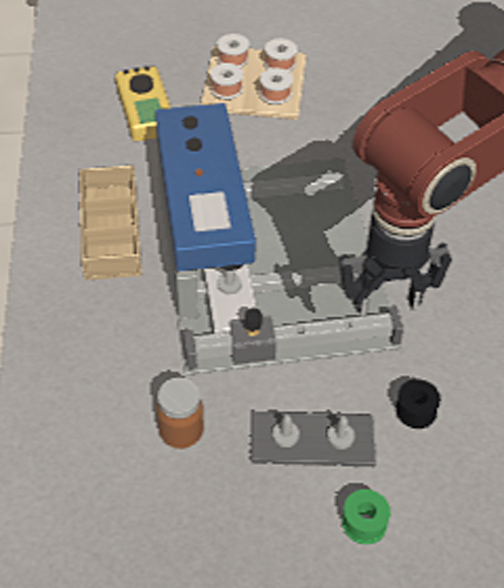

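The final picture shows four coils flat on the carrier, the rack empty, the carriage back under the head with spindle 4 bare, and the bystanders in place. The knob top is at 94.5 mm, so the pin is fully down.

```bash
python3 -c "
from h import *
print(ctrl.finish_job())"
```

```text
the job is handed in; nothing more can be done
None
```

The changeover is done and handed in: four finished coils are on the carrier posts, both waiting coils are on spindles 1 and 3, and the carriage is back under the head with the pin fully down in the rear hole.

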